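# Snap a bottle cap home with the cap-seating tool

## Task

One of the three amber bottles in the white stand has its white snap cap only resting on the neck, standing higher than the caps of the other two. Take the blue cap-seating tool by its grip, set its hollow end squarely over that cap and press straight down until the cap snaps fully home and sits level, as low as its neighbours. Then stand the tool upright, hollow end down, back on the green mat; do not push the cap with the gripper itself, and leave the small reagent bottle and the timer where they are.

Things in the scene. Friction and masses are not known exactly. Their poses are not given: they have to be found in the camera images.
- tool_center (a point): blue round cap-seating tool, loose, about 0.18 kg, 100 mm high, standing upright on the mat, hollow end (bell) down. Point on its axis, half-way up, 50 mm above the bell's rim; z runs along it from bell to grip. Bell 54 mm across up to 17 mm above the rim, then a shoulder up to 27 mm; above that a round grip 30 mm across, with black grooves, up to the top: hold it 55 to 75 mm above the rim.
- tool_face (a point): centre of the flat pressing face inside the tool's bell, 6 mm above the rim (44 mm below the tool's centre). The recess round it is 44 mm wide, flared to 50 mm at the rim, so it drops over the 40 mm cap. z as for the tool.
- cap_top (a point): loose white snap cap, grey centre disc, 40 mm across, 18 mm high: a 4 mm crown with six springy legs. Point: centre of its top; z up. It rests level on the neck, top 15 mm above the bottle's rim. Press it down 11 mm: the force rises to 8 to 14 N in the first 4 mm, then it gives way, the legs catch under the bead and the crown stops hard on the rim, top 4 mm above it. Then it stays.
- bottle_rim (a point): amber glass bottle that carries the loose cap, 51 mm across, 100 mm high, held immovably upright in the stand. Point: centre of its flat top rim, 110 mm above the worktop; z up. The bead of the neck is 32 mm across.
- stand: white bottle stand, fixed, 84 x 236 x 42 mm, three bottle places along its y axis at -76, 0 and +76 mm. Origin: centre of its underside. Any place may hold the bottle with the loose cap; the other two hold like bottles with their caps home, tops 114 mm above the worktop, all fixed.
- mat: green mat, fixed on the worktop, 150 x 150 x 3 mm, on which the tool stands. Origin: centre of its underside.
- reagent: small brown reagent bottle with a white cap, 48 mm across, 99 mm high, standing loose behind the work. Bystander. Origin: centre of its underside.
- timer: white count-down timer, 62 x 66 x 21 mm, lying loose on the worktop to the right of the log book. Bystander. Origin: centre of its underside.
Things that resemble listed ones, but are neither listed nor needed, are in the scene too. Several things look just like the part that bears tool_center: the one meant starts farthest to the robot's left.

How it is judged:
By the outcome, as a careful person would: the job done as asked, in the order asked, and still so for the second after the job is handed in, with the robot touching nothing.
It also fails if it takes over 48 s, if anything falls off the work surface, if the arm or the gripper's body presses on something with over 40 N, if the wrist force passes 120 N, or if a joint passes its speed limit or range.

## Robot

A 7-joint arm with a two-finger parallel gripper is mounted at the origin on a cart in front of the work surface, level with it; the furniture and walls round the work are solid. World frame = base frame: x ahead of the robot, y to its left, z up, the work surface at z = 0. Lengths are in mm, angles in rad, forces in N, time in s.
With the tool pointing down it reaches from about 400 to 900 mm from the base axis. Payload 5.5 kg.
Tool frame: the origin (TCP) lies at the very end of the fingers, on their centre line; the grasp point (between the pads) lies 19 mm behind it; x points along the fingers, y is the direction in which the jaws open and shut, and the axes are right-handed (so a half turn about x gives the same grasp; the last joint's range is limited). The gripper opens to 92 mm and grips with 3 to 60 N. Pads are 19 mm wide; open, the fingers measure 130 mm over their backs; the gripper's body (75 mm by 190 mm) begins 47 mm behind the grasp point.
Start: joints at [-0.905, 0.501, -0.427, 1.55, 0.221, 1.138, -0.21], TCP at [254.761, 597.994, 226.729] pointing down, gripper open.
Joint ranges: [-2.88, 2.88], [-0.31, 2.03], [-1.54, 1.56], [0.2, 2.42], [-1.41, 4.55], [0.19, 2.02], [-2.57, 2.57]. Speed limits (rad/s): [2.57, 2.57, 3.14, 3.14, 3.14, 3.14, 3.14].

## Interface

Orientations are given as a 3x3 rotation matrix whose columns are the frame's x, y, z axes.
In Python, from station import env gives the robot as it stands.
- The arm moves only by the tool arm_command, never from a script. Its arguments are lists of equal length, an entry for each row: "dp": the shift along the tool's x, y, z in m, a list of three; "rot": the turn, a rotation vector about the tool's x, y, z in degrees, a list of three. A call has 1 to 5 rows; each row is the pose to reach, as a shift and turn from the pose measured when the call began, along the tool's axes at that moment; what a row does not reach only later rows make up. A row lasts 1/8 s, in which the tool goes at most 62.5 mm and 10.7 degrees, less where a joint would pass 70% of its speed; a pose out of reach is approached as far as the arm can. A call with a gripper value outside its range is refused whole. "gripper" is the opening, from 0 (shut) to 1 (fully open), set as the call begins (left out, the last holds). The fingers move at their own pace and stop on an object; "grip_force" is the grip in N (left out, the last holds). Time passes only in rows, so rows that repeat a pose let the fingers close. It gives the time, the measured TCP pose, the force and the opening at its end, in the units of the state.
- env.sense(): the state, without advancing time (a new reading comes with each control period).
- env.get_image(name): name is "scene" or "side" or "wrist"; returns (picture, depth): 400x640x3 uint8, blue, green, red; 400x640 float32, mm along the optical axis (not along the pixel's ray), 0 where there is no reading.
- env.get_calibration(name): a dict with "mtx" (3x3 intrinsics, pixels), "dist" ([k1, k2, p1, p2, k3] as OpenCV has them; the pictures are not rectified), "extrinsics" (4x4, takes a point from camera to world coordinates). Camera axes: x right, y up, looking along -z (the intrinsics and any distortion apply to the point x, -y, -z); pixel columns grow to the right and rows downward; lengths in mm; the calibration is good to about 2 mm. A picture is of the moment at which its call begins: read the wrist's pose just before it. get_calibration takes no time and is no camera call; for the wrist camera it gives the pose at the moment of the call.
- env.job_done(): hands the job in, once; it reports no verdict.
The state is a dict: "time_s": time; "joints": joint angles; "joint_velocities": joint speeds; "joint_efforts": joint torques, N m; "tcp_pos": TCP position; "orientation": TCP orientation; "force": force on the tool from outside, world axes, zero at the start; "torque": the same for the moment, N m; "gripper_width": finger opening in mm.
Only numpy, scipy, OpenCV 4.12 (cv2) and the standard library are available. Lean on these libraries where they do the work, as an engineer would, in place of code of your own. Each camera call takes 0.05 s, during which the arm holds its last target.

## Working session

There is one attempt and no reset: what is moved stays moved. The work goes in short steps, Python scripts to look and compute and a tool call to move; the robot and the scene stay as the last step left them, time stands still between calls to the robot, and variables do not carry over. Pictures are saved under pics/ and viewed, and the job is handed in when it is done.

Besides the shell and the picture viewer there is one more tool, called after "Call:" as name(argument=value, ...) on one line, values as JSON. arm_command: Moves the arm, as the interface text tells. Its arguments: {"type":"object","properties":{"dp":{"type":"array"},"rot":{"type":"array"},"gripper":{"type":"number"},"grip_force":{"type":"number"}},"required":["dp","rot"]}

```bash
mkdir -p pics; ls; python3 - <<'E'
from station import env
import cv2,numpy as np
s=env.sense();print({k:np.round(v,3).tolist() for k,v in s.items()})
for n in ["scene","side","wrist"]:
    c=env.get_calibration(n); im,d=env.get_image(n)
    cv2.imwrite(f"pics/{n}0.png",im); np.savez(f"{n}0.npz",im=im,d=d,mtx=c["mtx"],dist=c["dist"],E=c["extrinsics"])
    print(n,np.round(c["mtx"],1).tolist(),np.round(c["dist"],3).tolist(),np.round(c["extrinsics"],3).tolist())
E
```

```text
pics
{'time_s': 0.0, 'joints': [-0.905, 0.502, -0.427, 1.551, 0.221, 1.138, -0.21], 'joint_velocities': [-0.0, 0.001, -0.0, -0.0, -0.0, 0.001, 0.001], 'joint_efforts': [0.0, -56.66, -5.816, -27.911, -0.069, 0.031, 0.0], 'tcp_pos': [254.562, 597.326, 225.692], 'orientation': [[-0.001, 0.392, 0.92], [-0.002, 0.92, -0.392], [-1.0, -0.002, -0.0]], 'force': [1.125, -0.229, -0.445], 'torque': [0.007, -0.065, 0.016], 'gripper_width': 91.675}
scene [[485.9, 0.0, 320.4], [0.0, 485.9, 208.1], [0.0, 0.0, 1.0]] [0.05, 0.0, 0.0, 0.0, 0.0] [[0.848, 0.294, -0.441, -117.782], [-0.53, 0.473, -0.704, -1027.663], [0.002, 0.831, 0.557, 901.61], [0.0, 0.0, 0.0, 1.0]]
side [[455.7, 0.0, 318.2], [0.0, 455.7, 204.5], [0.0, 0.0, 1.0]] [-0.108, 0.0, 0.0, 0.0, 0.0] [[-0.998, 0.042, -0.036, 441.629], [-0.054, -0.589, 0.806, 1167.959], [0.013, 0.807, 0.591, 946.04], [0.0, 0.0, 0.0, 1.0]]
wrist [[304.6, 0.0, 318.0], [0.0, 304.6, 200.5], [0.0, 0.0, 1.0]] [-0.015, 0.0, 0.0, 0.0, 0.0] [[0.392, -0.888, -0.24, 191.854], [0.92, 0.378, 0.104, 625.602], [-0.002, -0.261, 0.965, 382.637], [0.0, 0.0, 0.0, 1.0]]
```

View pics/scene0.png

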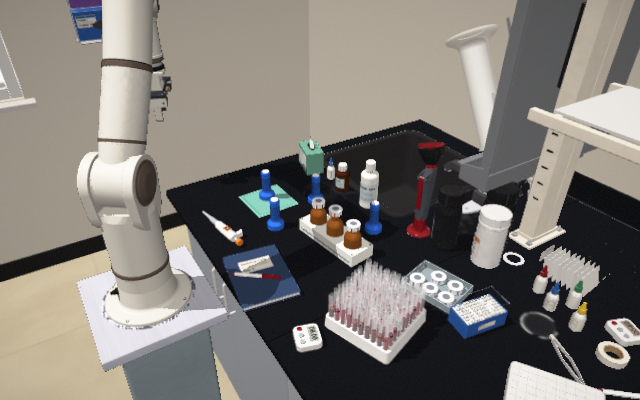

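View pics/side0.png

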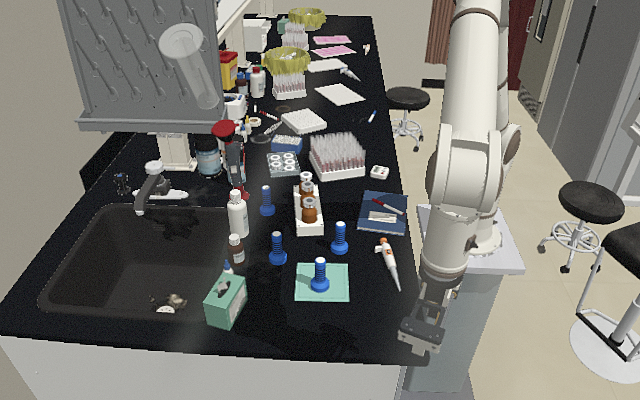

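View pics/wrist0.png

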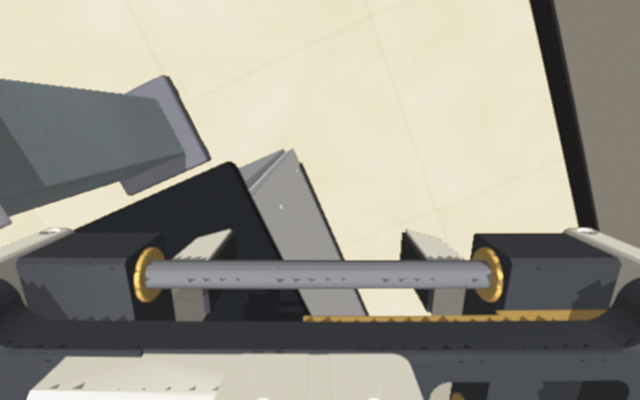

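The scene view shows four blue tools. The one on the green mat, at about (266,190), is farthest to the robot's left. The stand is at about (336,232), and in the side view the mat tool is at (320,275) and the stand at (308,205). I'll zoom in next.

```bash
cat > h.py <<'E'
import numpy as np,cv2
def load(f):
    z=np.load(f);return z
def rays(z,px):
    px=np.array(px,float).reshape(-1,1,2)
    u=cv2.undistortPoints(px,z["mtx"],z["dist"]).reshape(-1,2)
    d=np.c_[u[:,0],-u[:,1],-np.ones(len(u))]
    E=z["E"];return E[:3,3],d@E[:3,:3].T
def onplane(z,px,h):
    o,d=rays(z,px);return o+d*((h-o[2])/d[:,2])[:,None]
def bydepth(z,px,off=0):
    o,d=rays(z,px);p=np.array(px,int).reshape(-1,2)
    return o+d*z["d"][p[:,1],p[:,0]][:,None]
def proj(z,P):
    E=z["E"];q=(np.array(P,float).reshape(-1,3)-E[:3,3])@E[:3,:3]
    q=q*[1,-1,-1];r,_=cv2.projectPoints(q.reshape(-1,1,3),np.zeros(3),np.zeros(3),z["mtx"],z["dist"]);return r.reshape(-1,2)
def cloud(z):
    h,w=z["d"].shape;g=np.stack(np.meshgrid(np.arange(w),np.arange(h)),-1).reshape(-1,2)
    o,d=rays(z,g);P=o+d*z["d"].reshape(-1)[:,None];return P.reshape(h,w,3)
E
python3 - <<'E'
from h import *
for n,(x,y) in {"scene":(225,150),"side":(240,160)}.items():
    z=load(n+"0.npz");im=z["im"]
    c=im[y:y+150,x:x+160];cv2.imwrite(f"pics/{n}c.png",cv2.resize(c,None,fx=5,fy=4 if 0 else 4,interpolation=cv2.INTER_CUBIC)) if 0 else cv2.imwrite(f"pics/{n}c.png",cv2.resize(c,(640,600),interpolation=cv2.INTER_CUBIC))
    P=cloud(z);hsv=cv2.cvtColor(im,cv2.COLOR_BGR2HSV)
    blue=((hsv[...,0]>100)&(hsv[...,0]<125)&(hsv[...,1]>150)&(hsv[...,2]>60)).astype(np.uint8)
    k,l,st,ce=cv2.connectedComponentsWithStats(blue)
    for i in range(1,k):
        if st[i,4]>60:
            Q=P[l==i];print(n,st[i].tolist(),np.round(np.median(Q,0),0),np.round(np.percentile(Q[:,2],[2,98])))
            t=Q[Q[:,2]>70]
    m=((hsv[...,0]>70)&(hsv[...,0]<90)&(hsv[...,1]>60)&(hsv[...,2]>100)&(abs(P[...,2]-3)<8))
    Q=P[m];print("mat",m.sum(),cv2.minAreaRect(Q[:,:2].astype(np.float32)))
E
```

```text
scene [73, 7, 29, 14, 192] [ 242. 1426.  410.] [378. 418.]
scene [77, 28, 25, 12, 245] [ 207. 1421.  324.] [302. 348.]
scene [259, 170, 26, 62, 647] [432. 103.  32.] [-2. 99.]
scene [307, 176, 17, 28, 220] [598. 152.  50.] [-2. 97.]
scene [365, 202, 17, 33, 365] [663. -86.  31.] [-1. 98.]
scene [447, 308, 61, 31, 640] [ 605. -539.   20.] [-2. 41.]
mat 788 ((620.6058349609375, 303.8948974609375), (506.3931579589844, 191.28884887695312), 20.238548278808594)
side [264, 205, 11, 11, 86] [660. -55.  17.] [-1. 30.]
side [330, 223, 19, 32, 341] [423. 116.  24.] [-0. 98.]
side [268, 233, 19, 33, 341] [604. 176.  23.] [-2. 99.]
side [311, 259, 18, 33, 355] [474. 281.  30.] [  9. 101.]
mat 328 ((635.7745361328125, -925.330078125), (373.7960205078125, 2718.833984375), 2.723797082901001)
```

View pics/scenec.png

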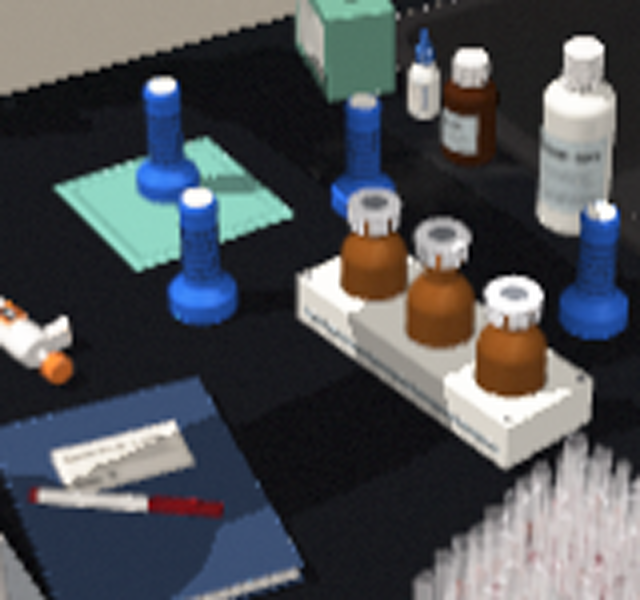

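View pics/sidec.png

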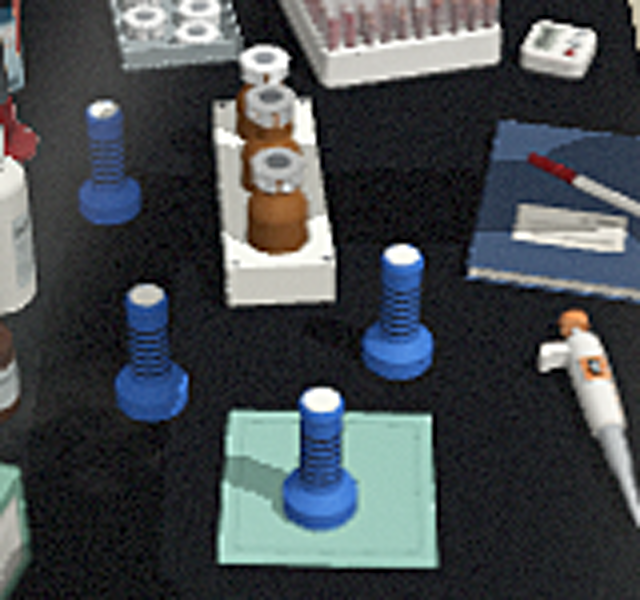

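```bash
python3 - <<'E'
from h import *
R={}
for n,box in {"scene":(225,150),"side":(240,160)}.items():
    z=load(n+"0.npz");im=z["im"];hsv=cv2.cvtColor(im,cv2.COLOR_BGR2HSV);P=cloud(z)
    H,S,V=[hsv[...,i].astype(int) for i in range(3)]
    print(n)
    # white tool top blob
    seed=(265,171) if n=="scene" else (320,260)
    yy,xx=np.mgrid[:400,:640]
    near=(abs(xx-seed[0])<10)&(abs(yy-seed[1])<6)
    m=near&(S<90)&(V>120); c=np.c_[xx[m],yy[m]]; cc=c.mean(0);
    print("tooltop px",cc,m.sum(),"z103",onplane(z,cc,103).round(1))
    R[n+"t"]=rays(z,cc[None])
    # mat
    g=((H>70)&(H<95)&(S>50)&(V>100)); k,l,st,ce=cv2.connectedComponentsWithStats(g.astype(np.uint8))
    i=l[200,250] if n=="scene" else l[290,300]
    cn,_=cv2.findContours((l==i).astype(np.uint8),cv2.RETR_EXTERNAL,cv2.CHAIN_APPROX_NONE)
    hull=cv2.convexHull(max(cn,key=len)).reshape(-1,2)
    print("mat",st[i],cv2.minAreaRect(onplane(z,hull,3)[:,:2].astype(np.float32)))
    # stand top region at z~42 & caps by height
    W=(S<60)&(V>120)
    m=W&(P[...,2]>36)&(P[...,2]<46)&(P[...,0]>400)&(P[...,0]<700)&(P[...,1]<150)&(P[...,1]>-250)
    m=m.astype(np.uint8);k,l,st,ce=cv2.connectedComponentsWithStats(m)
    q=np.argwhere(m)[:,::-1]; 
    print("stand",cv2.minAreaRect(P[m>0][:,:2].astype(np.float32)))
    m=(P[...,2]>95)&(P[...,2]<140)&(P[...,0]>400)&(P[...,0]<700)&(P[...,1]<150)&(P[...,1]>-250)&(S<80)&(V>90)
    k,l,st,ce=cv2.connectedComponentsWithStats(m.astype(np.uint8))
    for i in range(1,k):
        if st[i,4]>20:
            Q=P[l==i];print("cap",st[i],np.median(Q,0).round(1),np.percentile(Q[:,2],[10,50,75,90,97]).round(1))
o1,d1=[a.ravel() for a in R["scenet"]];o2,d2=[a.ravel() for a in R["sidet"]]
A=np.c_[d1,-d2];t=np.linalg.lstsq(A,o2-o1,rcond=None)[0];print(o1+t[0]*d1,o2+t[1]*d2)
E
```

```text
scene
tooltop px [265.03703704 170.85185185] 27 z103 [[476.5 268.  103. ]]
mat [239 189  31  29 467] ((438.0001525878906, 245.58547973632812), (84.59506225585938, 155.88479614257812), 2.078688383102417)
stand ((532.9664306640625, -68.91761779785156), (90.33053588867188, 240.56236267089844), 8.845643043518066)
cap [271 198   7   4  25] [422.8 101.1  99.7] [ 97.7  99.7 100.6 101.5 103. ]
cap [312 198  13  11 120] [518.5   1.1 111.1] [100.7 111.1 112.8 114.4 115.5]
cap [372 201   7   4  25] [673.2 -73.9  99.1] [ 97.   99.1  99.8 100.4 101.6]
cap [329 205  14  12 136] [529.8 -73.4 121.9] [110.7 121.9 123.4 124.5 125.1]
cap [346 220  15  12 148] [ 540.4 -148.1  111.2] [100.6 111.2 112.7 113.8 114.8]
side
tooltop px [319.89189189 260.98648649] 74 z103 [[474.8 272.8 103. ]]
mat [ 294  262   56   40 1617] ((469.6661376953125, 249.16622924804688), (152.2974090576172, 152.63307189941406), 2.1426985263824463)
stand ((532.8738403320312, -64.96702575683594), (84.05553436279297, 244.77206420898438), 8.15548324584961)
cap [300 171  14  21 205] [538.5 -80.5 114.7] [106.3 114.7 122.9 125.2 126.1]
cap [262 185   8   5  27] [672.7 -73.1  99.7] [ 97.9  99.7 101.1 101.6 101.8]
cap [303 197  13  11 121] [522.1  16.7 112.7] [100.8 112.7 114.3 115.6 116.8]
cap [336 221   9   5  33] [423.4 102.7 100.3] [ 98.4 100.3 101.5 102.3 103. ]
[477.42939043 270.00021566 101.74188893] [474.90860836 270.6620881  100.93986931]
```

Call:
arm_command(dp=[[0.005,-0.031,0.047],[0.01,-0.061,0.095],[0.015,-0.092,0.142],[0.02,-0.122,0.19],[0.025,-0.153,0.237]], rot=[[0,0,0],[0,0,0],[0,0,0],[0,0,0],[0,0,0]], gripper=1)

```text
time_s: 0.78
tcp_pos: [413.5, 362.0, 200.9]
orientation: [[-0.001, 0.392, 0.92], [-0.001, 0.92, -0.392], [-1.0, -0.002, 0.0]]
force: [0.4, 0.1, 0.4]
gripper_width: 91.9
```

Call:
arm_command(dp=[[0.006,-0.03,0.047],[0.011,-0.06,0.093],[0.011,-0.06,0.093],[0.011,-0.06,0.093]], rot=[[0,0,0],[0,0,0],[0,0,0],[0,0,0]])

```text
time_s: 1.27
tcp_pos: [475.2, 270.7, 189.8]
orientation: [[-0.001, 0.392, 0.92], [-0.001, 0.92, -0.392], [-1.0, -0.001, -0.001]]
force: [-1.3, 1.0, 0.9]
gripper_width: 91.9
```

```bash
cat > snap.py <<'E'
import sys
from station import env
from h import *
def snap(n,tag):
    c=env.get_calibration(n); im,d=env.get_image(n)
    cv2.imwrite(f"pics/{n}{tag}.png",im); np.savez(f"{n}{tag}.npz",im=im,d=d,mtx=c["mtx"],dist=c["dist"],E=c["extrinsics"])
    return load(f"{n}{tag}.npz")
if __name__=="__main__":
    for n in sys.argv[2:]: snap(n,sys.argv[1])
    s=env.sense();print(s["time_s"],s["tcp_pos"],s["force"],np.round(s["joints"],2))
E
python3 snap.py 1 wrist
```

```text
1.325 [474.73838034 271.62013302 189.97846092] [0.41696066 0.54933003 0.06679435] [-0.3   0.35 -0.32  1.85  0.13  0.97  0.49]
```

View pics/wrist1.png

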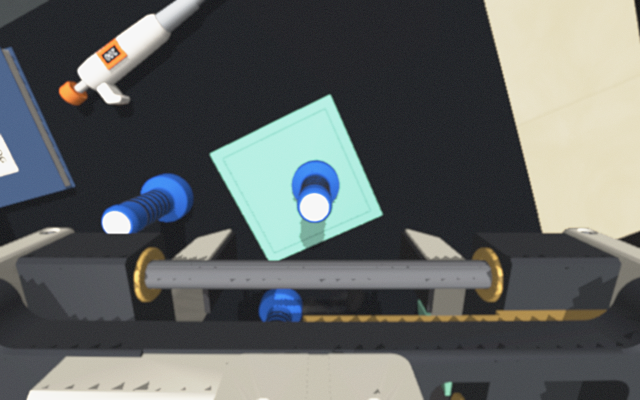

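The wrist view shows the mat tool with its white top at (315,207) and its bell at (315,185).

```bash
python3 - <<'E'
from h import *
z=load("wrist1.npz");hsv=cv2.cvtColor(z["im"],cv2.COLOR_BGR2HSV);S,V=hsv[...,1].astype(int),hsv[...,2]
m=((S<40)&(V>180)).astype(np.uint8);k,l,st,ce=cv2.connectedComponentsWithStats(m);i=l[207,315];print(st[i],ce[i],onplane(z,ce[i],103))
b=((hsv[...,0]>100)&(hsv[...,0]<125)&(S>130)).astype(np.uint8);k,l,sb,cb=cv2.connectedComponentsWithStats(b);j=l[180,300];print(sb[j])
# bell: widest edges at z=3+17
c=cv2.fitEllipse
cn,_=cv2.findContours((l==j).astype(np.uint8),0,1);p=cn[0].reshape(-1,2);p=p[p[:,1]<188]
Q=onplane(z,p,18)[:,:2]
A=np.c_[2*Q,np.ones(len(Q))];s=np.linalg.lstsq(A,(Q**2).sum(1),rcond=None)[0];print("bell c",s[:2],np.sqrt(s[2]+s[0]**2+s[1]**2))
print("tcp px",proj(z,[[474.7,271.3,190]]))
g=((hsv[...,0]>70)&(hsv[...,0]<95)&(S>40)&(V>100)).astype(np.uint8);k,l,st,ce=cv2.connectedComponentsWithStats(g);i=l[150,270]
cn,_=cv2.findContours((l==i).astype(np.uint8),0,1);h=cv2.convexHull(max(cn,key=len)).reshape(-1,2)
print("mat",cv2.minAreaRect(onplane(z,h,3)[:,:2].astype(np.float32)))
E
```

```text
[300 194  28  27 606] [313.93729373 206.75247525] [[476.5170079 267.4730615 103.       ]]
[ 292  160   47   63 1452]
bell c [474.89644851 268.22628458] 25.26970323708771
tcp px [[316.74047001 245.18192308]]
mat ((471.1025390625, 247.79298400878906), (151.33192443847656, 151.775634765625), 2.043863534927368)
```

Call:
arm_command(dp=[[0.05,-0.002,0.002],[0.1,-0.002,0.002],[0.14,-0.002,0.002],[0.14,-0.002,0.002]], rot=[[0,0,0],[0,0,0],[0,0,0],[0,0,0]])

```text
time_s: 1.82
tcp_pos: [472.0, 269.3, 47.3]
orientation: [[-0.008, 0.388, 0.922], [-0.003, 0.922, -0.388], [-1.0, -0.006, -0.006]]
force: [-0.8, 0.2, 1.0]
gripper_width: 91.9
```

Call:
arm_command(dp=[[0,0,0],[0,0,0],[0,0,0],[0,0,0],[0,0,0]], rot=[[0,0,0],[0,0,0],[0,0,0],[0,0,0],[0,0,0]], gripper=0.1, grip_force=50)

```text
time_s: 2.45
tcp_pos: [472.2, 269.3, 47.7]
orientation: [[-0.007, 0.388, 0.922], [-0.003, 0.922, -0.388], [-1.0, -0.005, -0.005]]
force: [-0.4, 0.7, -0.1]
gripper_width: 46.3
```

Call:
arm_command(dp=[[-0.001,0,0.004],[-0.001,0,0.004],[-0.001,0,0.004],[-0.001,0,0.004]], rot=[[0,-0.4,0],[0,-0.4,0],[0,-0.4,0],[0,-0.4,0]])

```text
time_s: 2.95
tcp_pos: [476.3, 267.7, 48.8]
orientation: [[0.0, 0.388, 0.922], [-0.006, 0.922, -0.388], [-1.0, -0.005, 0.002]]
force: [0.9, -0.6, 0.7]
gripper_width: 29.5
```

```bash
python3 snap.py 2 wrist side; python3 -c "
from station import env;s=env.sense();print(s['gripper_width'],s['orientation'])"
```

```text
3.05 [476.31513203 267.71452904  48.8169088 ] [ 0.62490712 -1.85939926  1.95621286] [-0.35  0.55 -0.27  1.94  0.23  0.69  0.42]
29.730327082118684 [[ 1.52052339e-04  3.87924977e-01  9.21690940e-01]
 [-5.49524250e-03  9.21677359e-01 -3.87918354e-01]
 [-9.99984889e-01 -5.00593133e-03  2.27188502e-03]]
```

View pics/wrist2.png

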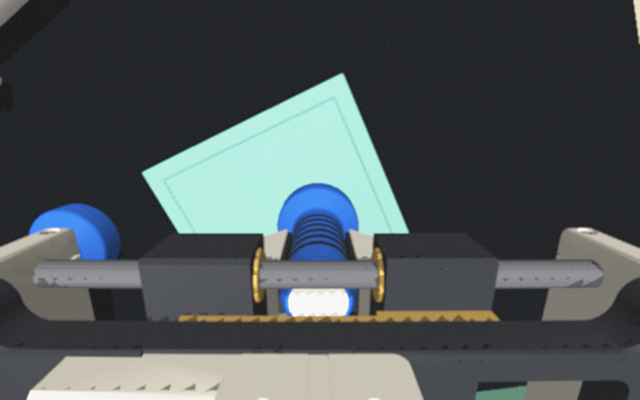

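```bash
python3 - <<'E'
from h import *
z=load("scene0.npz");P=cloud(z)
m=(P[...,2]>120)&(P[...,2]<600)&(P[...,0]>400)&(P[...,0]<1100)&(P[...,1]<350)&(P[...,1]>-300)&(z["d"]>0)
k,l,st,ce=cv2.connectedComponentsWithStats(m.astype(np.uint8))
for i in range(1,k):
    if st[i,4]>8: Q=P[l==i];print(st[i],Q.min(0).round(),Q.max(0).round())
# caps, plane fits on grey disc/top: all bright px with height near top
hsv=cv2.cvtColor(z["im"],cv2.COLOR_BGR2HSV)
for n,c,h in(("scene",(335.5,211),125),):pass
for n in("scene","side"):
    z=load(n+"0.npz");P=cloud(z);hsv=cv2.cvtColor(z["im"],cv2.COLOR_BGR2HSV)
    m=(np.hypot(P[...,0]-531,P[...,1]+73)<35)&(P[...,2]>119)&(hsv[...,1]<90)
    ys,xs=np.nonzero(m);Q=onplane(z,np.c_[xs,ys],125);print(n,m.sum(),cv2.minEnclosingCircle(Q[:,:2].astype(np.float32)),np.median(Q,0))
E
```

```text
[ 445   24   69  165 4340] [ 836. -300.  211.] [952. -87. 600.]
[ 416  142   29   62 1049] [ 751. -181.  120.] [844. -98. 298.]
[362 160  16  19 191] [716.  16. 120.] [769.  70. 164.]
[435 183  30  36 852] [ 766. -284.  120.] [ 841. -207.  197.]
[483 190   9  17  53] [ 894. -300.  126.] [ 910. -278.  188.]
[328 205  15   9  93] [514. -90. 120.] [552. -48. 128.]
scene 97 ((530.1449584960938, -73.78263854980469), 23.401161193847656) [530.65708054 -71.85943687 125.        ]
side 78 ((532.4307861328125, -58.89275360107422), 24.95285987854004) [532.87063222 -62.30924045 125.        ]
```

Call:
arm_command(dp=[[-0.04,0,0],[-0.09,0,0],[-0.14,0,0],[-0.19,0,0]], rot=[[0,0,0],[0,0,0],[0,0,0],[0,0,0]])

```text
time_s: 3.55
tcp_pos: [475.2, 268.5, 239.6]
orientation: [[-0.002, 0.387, 0.922], [-0.006, 0.922, -0.387], [-1.0, -0.006, 0.001]]
force: [0.6, 0.8, -1.9]
gripper_width: 29.4
```

Call:
arm_command(dp=[[0,-0.042,0.034],[0,-0.083,0.068],[0,-0.125,0.101],[0,-0.167,0.135],[0,-0.208,0.169]], rot=[[0,0,0],[0,0,0],[0,0,0],[0,0,0],[0,0,0]])

```text
time_s: 4.18
tcp_pos: [549.8, 9.9, 240.4]
orientation: [[-0.003, 0.387, 0.922], [-0.006, 0.922, -0.387], [-1.0, -0.007, -0.001]]
force: [1.0, -0.2, -1.4]
gripper_width: 29.1
```

Call:
arm_command(dp=[[0,-0.042,0.034],[0,-0.084,0.068],[0,-0.084,0.068],[0,-0.084,0.068],[0,-0.084,0.068]], rot=[[0,0,0],[0,0,0],[0,0,0],[0,0,0],[0,0,0]])

```text
time_s: 4.8
tcp_pos: [579.6, -91.7, 240.5]
orientation: [[-0.004, 0.384, 0.923], [-0.005, 0.923, -0.385], [-1.0, -0.006, -0.002]]
force: [-0.9, -0.4, -3.2]
gripper_width: 29.3
```

```bash
python3 snap.py 3 wrist scene
```

```text
4.9 [579.82080131 -92.05568188 240.84222964] [-1.02648269 -0.12044422 -1.57116969] [ 0.21  0.35 -0.13  1.71  0.06  1.1   1.24]
```

View pics/wrist3.png

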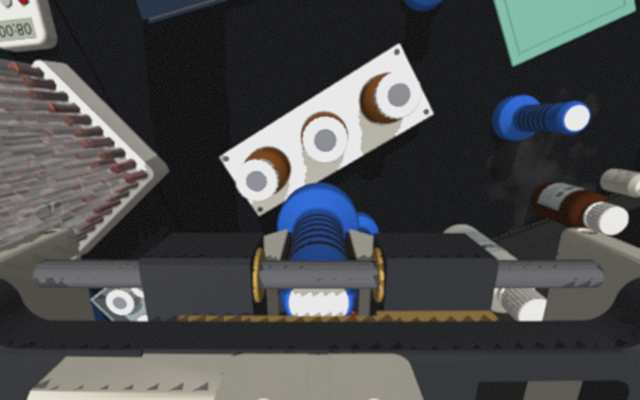

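View pics/scene3.png

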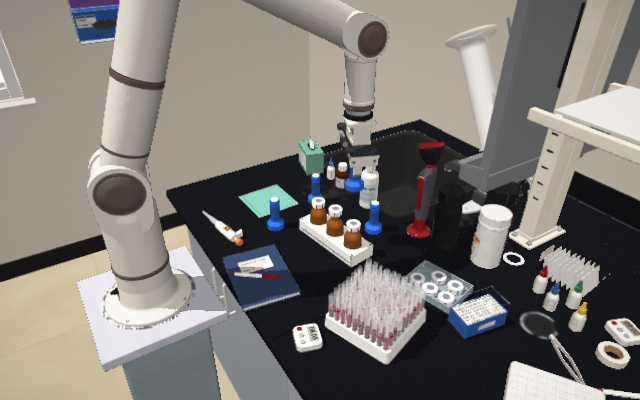

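The wrist view shows the middle cap at (325,139), standing proud of its neighbours at (257,181) and (399,95). The held bell is clear at (317,210).

```bash
cat > fit.py <<'E'
from h import *
def disc(z,seed,h):
    im=z["im"];hsv=cv2.cvtColor(im,cv2.COLOR_BGR2HSV);S,V=hsv[...,1].astype(int),hsv[...,2].astype(int)
    yy,xx=np.mgrid[:400,:640];near=np.hypot(xx-seed[0],yy-seed[1])<15
    m=(near&(S<60)&(V>90)&(V<205)).astype(np.uint8);k,l,st,ce=cv2.connectedComponentsWithStats(m)
    i=l[seed[1],seed[0]]
    cn,_=cv2.findContours((l==i).astype(np.uint8),0,1);(cx,cy),r=cv2.minEnclosingCircle(max(cn,key=len))
    return st[i,4],ce[i].round(1),(round(cx,1),round(cy,1),round(r,1)),onplane(z,ce[i],h)[0].round(1)
def circ(Q):
    A=np.c_[2*Q,np.ones(len(Q))];s=np.linalg.lstsq(A,(Q**2).sum(1),rcond=None)[0];return s[:2],np.sqrt(s[2]+s[0]**2+s[1]**2)
def bell(z,lim,h):
    hsv=cv2.cvtColor(z["im"],cv2.COLOR_BGR2HSV);b=((hsv[...,0]>100)&(hsv[...,0]<125)&(hsv[...,1]>130)).astype(np.uint8)
    k,l,sb,cb=cv2.connectedComponentsWithStats(b);j=l[195,317]
    cn,_=cv2.findContours((l==j).astype(np.uint8),0,1);p=cn[0].reshape(-1,2);p=p[(p[:,1]<lim)&(p[:,0]<352)]
    return circ(onplane(z,p,h)[:,:2])
E
python3 - <<'E'
from fit import *
z=load("wrist3.npz")
for s,h in(((325,139),125),((257,181),114),((399,95),114)):print(disc(z,s,h))
P=cloud(z)
for s in((325,139),(257,181),(399,95)):print(np.median(P[s[1]-4:s[1]+5,s[0]-4:s[0]+5].reshape(-1,3),0).round(1))
rim=240.8-45.8
for dz in(0,8,17):print("bell",dz,bell(z,207,rim+dz))
z2=load("wrist2.npz");print("grasp",[bell(z2,207,3+d) for d in (0,8,17)])
E
```

```text
(np.int32(418), array([324.8, 140. ]), (325.0, 140.0, 11.7), array([535.4, -66.4, 125. ]))
(np.int32(354), array([255.9, 180.8]), (256.0, 180.8, 10.7), array([ 546.3, -141.3,  114. ]))
(np.int32(442), array([398.6,  94.5]), (398.4, 94.3, 12.2), array([524.6,   8.6, 114. ]))
[534.8 -65.9 123.4]
[ 547.  -140.9  112.4]
[525.2   9.2 112.6]
bell 0 (array([580.63045787, -90.39054284]), np.float64(27.103329060947928))
bell 8 (array([578.12384117, -89.32804547]), np.float64(26.03263591453121))
bell 17 (array([575.30389738, -88.13273592]), np.float64(24.82810612480769))
grasp [(array([476.29998719, 268.26521825]), np.float64(25.716243165803416)), (array([473.81247712, 269.37054242]), np.float64(24.700246023808358)), (array([471.01402828, 270.61403212]), np.float64(23.55724923906238))]
```

Call:
arm_command(dp=[[0,0.003,-0.025],[0,0.005,-0.051],[0.02,0.005,-0.051],[0.04,0.005,-0.051],[0.04,0.005,-0.051]], rot=[[0,-0.2,0],[0,-0.2,0],[0,-0.2,0],[0,-0.2,0],[0,-0.2,0]])

```text
time_s: 5.52
tcp_pos: [533.1, -67.0, 199.7]
orientation: [[-0.003, 0.383, 0.924], [-0.006, 0.924, -0.383], [-1.0, -0.007, -0.001]]
force: [-0.2, -0.6, -1.0]
gripper_width: 29.3
```

```bash
python3 snap.py 4 wrist scene side; python3 - <<'E'
from h import *
a=load("scene4.npz")["im"][150:260,270:400];b=load("side4.npz")["im"][120:230,250:380]
cv2.imwrite("pics/c4.png",np.hstack([cv2.resize(i,(390,330),interpolation=2) for i in (a,b)]))
E
```

```text
5.675 [535.20878495 -67.67986402 201.79854227] [-0.23066544  0.19693234 -2.7090924 ] [ 0.19  0.3  -0.15  1.86  0.06  0.98  1.2 ]
```

View pics/c4.png

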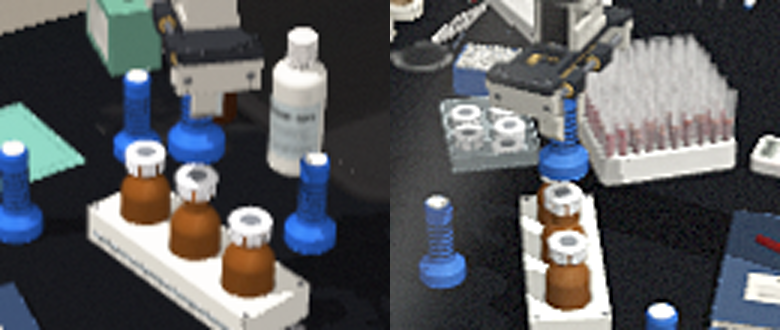

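View pics/wrist4.png

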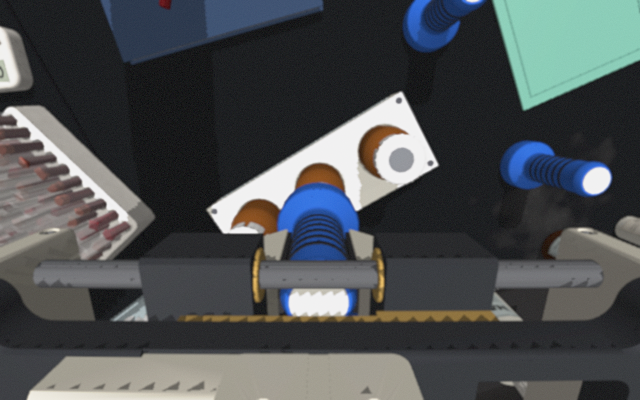

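```bash
python3 - <<'E'
from fit import *
z=load("wrist4.npz");print(bell(z,207,156.0),disc(z,(401,159),114))
E
```

```text
(array([531.59968875, -65.80128978]), np.float64(24.645752168697985)) (np.int32(490), array([401. , 159.5]), (401.0, 159.5, 12.8), array([524.3,   8.6, 114. ]))
```

Call:
arm_command(dp=[[0.016,0,0],[0.03,0,0],[0.03,0,0],[0.03,0,0]], rot=[[0,-0.1,0],[0,-0.1,0],[0,-0.1,0],[0,-0.1,0]])

```text
time_s: 6.18
tcp_pos: [535.2, -67.9, 171.6]
orientation: [[0.002, 0.384, 0.923], [-0.007, 0.923, -0.384], [-1.0, -0.006, 0.005]]
force: [0.8, 0.2, -2.7]
gripper_width: 29.4
```

```bash
python3 - <<'E'
from fit import *
from station import env
for t in "234":
    z=load(f"wrist{t}.npz");hsv=cv2.cvtColor(z["im"],cv2.COLOR_BGR2HSV);b=((hsv[...,0]>100)&(hsv[...,0]<125)&(hsv[...,1]>130)).astype(np.uint8)
    print(t,[(int(np.nonzero(b[r,270:352])[0].min()+270),int(np.nonzero(b[r,270:400])[0].max()+270)) for r in (187,190,195,200,205)],np.nonzero(b[170:,317])[0].min()+170, np.nonzero(b[170:,300])[0].min()+170, z["E"][:3,3].round(1))
z=load("wrist3.npz");R=z["E"][:3,:3];print(R.round(3).tolist());print(load("wrist4.npz")["E"][:3,:3].round(3).tolist())
s=env.sense();print(s["tcp_pos"],s["force"])
E
```

```text
2 [(301, 334), (296, 339), (290, 345), (286, 349), (284, 352)] 183 188 [413.3 296.2 205.5]
3 [(302, 338), (297, 343), (291, 347), (287, 351), (281, 354)] 183 188 [517.2 -63.5 397.5]
4 [(301, 335), (296, 340), (291, 344), (287, 348), (284, 351)] 183 188 [470.6 -38.7 356.6]
[[0.385, -0.892, -0.237], [0.923, 0.37, 0.105], [-0.006, -0.259, 0.966]]
[[0.383, -0.892, -0.238], [0.924, 0.368, 0.106], [-0.007, -0.26, 0.965]]
[535.18051545 -67.88335699 171.57367529] [ 0.81005068  0.18762913 -2.71528263]
```

```bash
python3 - <<'E'
from fit import *
for t,h,tcp in(("2",3,(476.3,267.7)),("3",195,(579.7,-91.9)),("4",153.9,(533.1,-67.0))):
    z=load(f"wrist{t}.npz");p=onplane(z,(317.5,182.5),h)[0];zz=-np.array([z["E"][0,1],z["E"][1,1]]);zz/=np.linalg.norm(zz)
    c=p[:2]+27*zz;print(t,c,c-tcp)
E
```

```text
2 [476.99250832 268.00596108] [0.69250832 0.30596108]
3 [580.01843604 -91.31060821] [0.31843604 0.58939179]
4 [533.65006196 -66.74701958] [0.55006196 0.25298042]
```

Call:
arm_command(dp=[[0.002,0.001,-0.001],[0.004,0.001,-0.001],[0.006,0.001,-0.001],[0.008,0.001,-0.001],[0.008,0.001,-0.001]], rot=[[0,0.1,0],[0,0.1,0],[0,0.1,0],[0,0.1,0],[0,0.1,0]])

```text
time_s: 6.8
tcp_pos: [534.9, -66.6, 163.8]
orientation: [[0.001, 0.384, 0.923], [-0.007, 0.923, -0.384], [-1.0, -0.006, 0.004]]
force: [-0.4, 0.9, -0.1]
gripper_width: 29.2
```

Call:
arm_command(dp=[[0.001,0,0],[0.002,0,0],[0.003,0,0],[0.004,0,0],[0.004,0,0]], rot=[[0,0,0],[0,0,0],[0,0,0],[0,0,0],[0,0,0]])

```text
time_s: 7.42
tcp_pos: [535.1, -66.5, 159.7]
orientation: [[0.001, 0.384, 0.923], [-0.006, 0.923, -0.384], [-1.0, -0.005, 0.004]]
force: [-0.2, -0.2, 0.6]
gripper_width: 29.3
```

```bash
python3 snap.py 5 scene side; python3 - <<'E'
from h import *
a=load("scene5.npz")["im"][150:260,270:400];b=load("side5.npz")["im"][120:230,250:380]
cv2.imwrite("pics/c5.png",np.hstack([cv2.resize(i,(390,330),interpolation=2) for i in (a,b)]))
E
```

```text
7.525 [535.08322908 -66.56823298 159.72287964] [-0.359073    0.00186814  1.04957522] [ 0.19  0.35 -0.14  1.9   0.07  0.89  1.18]
```

View pics/c5.png

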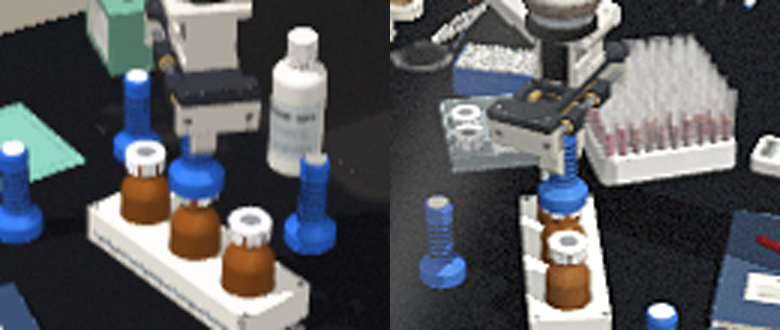

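The bell sits over the middle cap in both views, and the force has risen only about 3 N, so I'll keep pressing.

Call:
arm_command(dp=[[0.001,0,0],[0.002,0,0],[0.003,0,0],[0.004,0,0],[0.005,0,0]], rot=[[0,0,0],[0,0,0],[0,0,0],[0,0,0],[0,0,0]])

```text
time_s: 8.15
tcp_pos: [534.7, -66.7, 154.3]
orientation: [[0.001, 0.384, 0.923], [-0.006, 0.923, -0.384], [-1.0, -0.006, 0.003]]
force: [0.0, -0.3, -2.5]
gripper_width: 29.2
```

Call:
arm_command(dp=[[0.001,0,0],[0.002,0,0],[0.003,0,0],[0.004,0,0],[0.004,0,0]], rot=[[0,0,0],[0,0,0],[0,0,0],[0,0,0],[0,0,0]])

```text
time_s: 8.78
tcp_pos: [535.2, -66.8, 153.9]
orientation: [[0.002, 0.384, 0.923], [-0.007, 0.923, -0.384], [-1.0, -0.006, 0.005]]
force: [-9.4, 0.9, 26.8]
gripper_width: 29.3
```

The tool hit a hard stop at TCP z 153.9 (153.8 predicted) with 27 N. I'll lift off and check.

Call:
arm_command(dp=[[-0.01,0,0],[-0.03,0,0],[-0.06,0,0],[-0.09,0.0,0.02],[-0.09,0,0.055]], rot=[[0,0,0],[0,0,0],[0,0,0],[0,0,0],[0,0,0]])

```text
time_s: 9.4
tcp_pos: [587.8, -87.0, 247.6]
orientation: [[0.007, 0.383, 0.924], [-0.008, 0.924, -0.383], [-1.0, -0.004, 0.01]]
force: [0.7, 0.4, -2.1]
gripper_width: 29.2
```

```bash
python3 snap.py 6 wrist scene; python3 - <<'E'
from fit import *
a=load("scene6.npz")["im"][150:260,270:400];b=load("wrist6.npz")["im"][40:260,190:450]
cv2.imwrite("pics/c6.png",np.hstack([cv2.resize(i,(390,330),interpolation=2) for i in (a,b)]))
z=load("scene6.npz");P=cloud(z);hsv=cv2.cvtColor(z["im"],cv2.COLOR_BGR2HSV)
for c in((524.6,8.6),(535.4,-66.4),(546.3,-141.3)):
    m=(np.hypot(P[...,0]-c[0],P[...,1]-c[1])<17)&(P[...,2]>95)&(hsv[...,1]<90);print(m.sum(),np.percentile(P[m][:,2],[50,75,90]))
E
```

```text
9.5 [588.77106432 -89.200391   244.85502597] [-0.36227458 -0.08461606 -2.47592953] [ 0.21  0.35 -0.13  1.69  0.06  1.1   1.23]
57 [111.70597146 112.83920823 113.81004694]
69 [111.95083268 113.88027005 114.86726947]
537 [601.37632978 628.57877251 653.3198856 ]
```

View pics/c6.png

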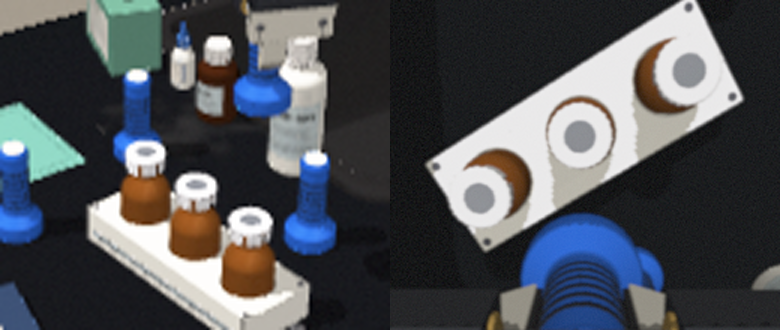

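The middle cap now sits level with its neighbours: about 114 mm by the scene camera, against 113–114 mm. Next the tool goes back to the mat.

Call:
arm_command(dp=[[0,0.039,-0.034],[0,0.078,-0.068],[0,0.117,-0.103],[0,0.156,-0.137],[0,0.195,-0.171]], rot=[[0,0,0],[0,0,0],[0,0,0],[0,0,0],[0,0,0]])

```text
time_s: 10.12
tcp_pos: [504.8, 158.1, 242.0]
orientation: [[0.005, 0.386, 0.923], [-0.009, 0.923, -0.386], [-1.0, -0.006, 0.008]]
force: [1.0, -0.4, -2.8]
gripper_width: 29.2
```

Call:
arm_command(dp=[[0,0.039,-0.034],[0,0.078,-0.069],[0,0.078,-0.069],[0,0.078,-0.069]], rot=[[0,0,0],[0,0,0],[0,0,0],[0,0,0]])

```text
time_s: 10.62
tcp_pos: [470.7, 256.2, 240.5]
orientation: [[0.004, 0.385, 0.923], [-0.01, 0.923, -0.385], [-1.0, -0.007, 0.007]]
force: [0.0, -0.3, -2.8]
gripper_width: 29.7
```

Call:
arm_command(dp=[[0.05,0,0],[0.1,0,0],[0.15,0,0],[0.185,0,0],[0.185,0,0]], rot=[[0,0.3,0.15],[0,0.3,0.15],[0,0.3,0.15],[0,0.3,0.15],[0,0.3,0.15]])

```text
time_s: 11.25
tcp_pos: [469.7, 251.0, 52.8]
orientation: [[-0.006, 0.387, 0.922], [-0.009, 0.922, -0.387], [-1.0, -0.011, -0.001]]
force: [-0.7, 0.2, -1.5]
gripper_width: 29.3
```

Call:
arm_command(dp=[[0,0,0],[0,0,0]], rot=[[0,0,0],[0,0,0]])

```text
time_s: 11.5
tcp_pos: [471.0, 251.0, 54.4]
orientation: [[-0.003, 0.388, 0.921], [-0.009, 0.921, -0.388], [-1.0, -0.009, 0.0]]
force: [-0.2, -0.3, -1.9]
gripper_width: 29.4
```

Call:
arm_command(dp=[[0.001,0,0],[0.002,0,0],[0.003,0,0],[0.004,0,0],[0.005,0,0]], rot=[[0,-0.1,0.2],[0,-0.1,0.2],[0,-0.1,0.2],[0,-0.1,0.2],[0,-0.1,0.2]])

```text
time_s: 12.12
tcp_pos: [470.9, 250.9, 49.3]
orientation: [[-0.0, 0.388, 0.922], [-0.006, 0.922, -0.388], [-1.0, -0.006, 0.002]]
force: [0.9, -0.3, -1.6]
gripper_width: 29.4
```

Call:
arm_command(dp=[[0.0005,0,0],[0.001,0,0],[0.0015,0,0],[0.0015,0,0]], rot=[[0,0,0],[0,0,0],[0,0,0],[0,0,0]])

```text
time_s: 12.62
tcp_pos: [471.1, 251.0, 48.6]
orientation: [[0.0, 0.388, 0.922], [-0.006, 0.922, -0.388], [-1.0, -0.006, 0.003]]
force: [-2.1, -1.9, 6.9]
gripper_width: 29.4
```

Contact at z 48.6 with about 9 N. I'll release.

Call:
arm_command(dp=[[0,0,0],[0,0,0],[0,0,0],[0,0,0],[0,0,0]], rot=[[0,0,0],[0,0,0],[0,0,0],[0,0,0],[0,0,0]], gripper=1)

```text
time_s: 13.25
tcp_pos: [471.0, 251.0, 48.5]
orientation: [[-0.0, 0.388, 0.922], [-0.006, 0.922, -0.388], [-1.0, -0.006, 0.002]]
force: [0.5, -0.0, -0.7]
gripper_width: 74.7
```

Call:
arm_command(dp=[[0,0,0],[0,0,0],[0,0,0]], rot=[[0,0,0],[0,0,0],[0,0,0]])

```text
time_s: 13.62
tcp_pos: [471.0, 251.0, 48.5]
orientation: [[-0.0, 0.388, 0.922], [-0.006, 0.921, -0.388], [-1.0, -0.006, 0.002]]
force: [0.3, 0.2, 0.8]
gripper_width: 91.7
```

Call:
arm_command(dp=[[-0.03,0,0],[-0.08,0,0],[-0.13,0,0],[-0.18,0,0],[-0.18,0,0]], rot=[[0,0,0],[0,0,0],[0,0,0],[0,0,0],[0,0,0]])

```text
time_s: 14.25
tcp_pos: [473.7, 253.8, 233.1]
orientation: [[0.008, 0.388, 0.921], [-0.002, 0.921, -0.388], [-1.0, 0.001, 0.008]]
force: [0.3, 0.2, -0.2]
gripper_width: 92.2
```

```bash
python3 snap.py 7 scene side wrist; python3 - <<'E'
from fit import *
a=load("scene7.npz")["im"][150:300,225:385];b=load("side7.npz")["im"][160:310,240:400]
cv2.imwrite("pics/c7.png",np.hstack([cv2.resize(i,(400,375),interpolation=2) for i in (a,b)]))
E
```

```text
14.4 [470.47254834 251.58296999 227.69746379] [ 0.25174752 -0.46812849 -0.01788086] [-0.26  0.28 -0.34  1.84  0.11  1.04  0.53]
```

View pics/c7.png

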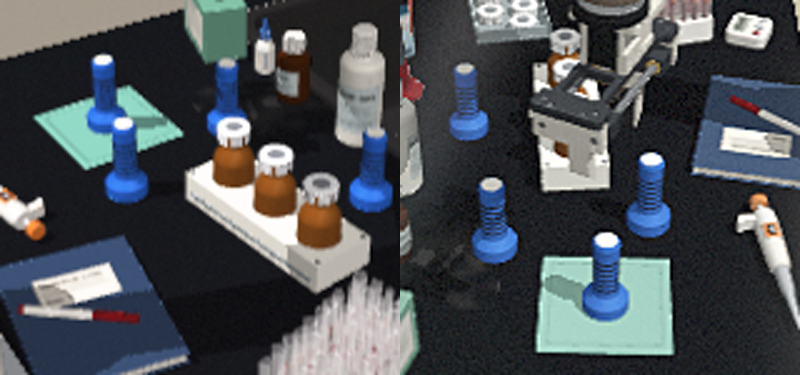

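View pics/wrist7.png

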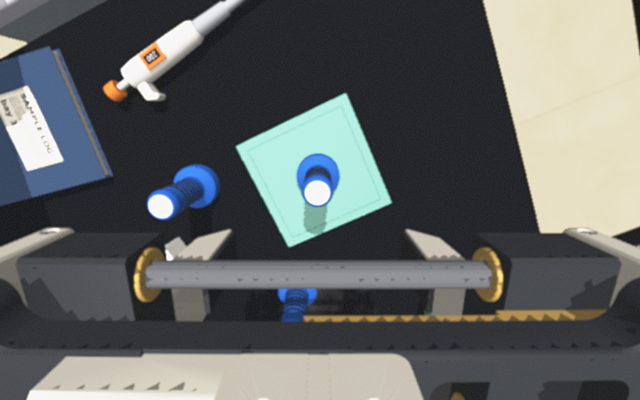

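The tool stands upright near the middle of the mat, at about (317,180) in the wrist view. All three caps are level and the gripper is clear, so I'll hand in.

```bash
python3 - <<'E'
from station import env
print(env.job_done())
E
```

```text
the job is handed in; nothing more can be done
None
```

The loose cap was on the middle bottle, and it is now pressed home. I took the blue tool from the mat by its grip, set the bell over the cap and pressed straight down. It met a hard stop at TCP z 153.9 mm (153.8 predicted) with about 27 N. I then stood the tool upright, bell down, near the middle of the green mat, released it and lifted clear, at about 14.4 s on the robot's clock.

**Cap:** After the press, the scene camera put the middle cap's top at about 114 mm, against 113–114 mm for the left neighbour. The right neighbour's depth reading failed because the arm was in the way. By eye, the scene and wrist pictures show all three caps level.

**Press force:** The end-of-call readings never showed the 8–14 N rise before the cap gave way. I saw about 3 N, then none, then the hard stop, so the snap most likely fell between two readings.

**Bell position:** One circle-fit reading of the bell's position disagreed by a few mm. I replaced it with a fit to the bell's front edge, which put the bell within about 1 mm of the cap's centre.

**Bystanders:** The arm did not go near the reagent bottle or the timer, and in the last pictures they looked to be where they started. I did not measure them.

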